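Set the stem-length stop to the red line

TASK

Set the trimming board's length stop: slide the yellow stop plate across the board until its side rests squared against the aluminium fence, then, keeping it lightly against the fence all the way, slide it on until its dark steel leading edge meets the red line. There is nothing to stop it at the line: do not run past it, do not lift the plate, press only gently on the fence, leave the other things alone, then let go and leave the plate square at the line by the fence.

Things in the scene. Friction and masses are not known exactly. Their poses are not given: they have to be found in the camera images.
- board: White trimming board fixed on the table, 270 mm (its x) by 640 mm (its y) by 20 mm high. Origin: centre of its underside (table height). Its z is up; the stop is to be slid along the board's +y; the fence stands along its far, +x, side. The coloured lines run across it, along its x.
- fence: Low fence on the board, 600 mm long (its y, parallel to the board's y), 20 mm high. Origin: on the board's top, mid-length, at the front of its dark base bar. Its aluminium working strip (fence_face_c0, 8 mm thick, on brass studs) looks to -x and is adjustable: its face stands 10 to 30 mm on the -x side of this origin, not measured: see or feel it. It is rigid; 14 N is too hard on it.
- stop: Loose yellow stop plate, 100 mm (its x) by 140 mm (its y) by 16 mm thick, 0.3 to 0.6 kg, slippery polymer, lying on the board (top surface 20 mm above the table). Origin: centre of its underside. Its +x side goes against the fence; its +y end (16 mm dark steel band) is the leading edge. On its centre stands a black round knob.
- stop_knob (a point): On the axis of the black round knob, 45 mm above the plate's underside: a good height to grasp. The knob is a cylinder 26 mm across from 21 to 60 mm above the plate's underside, above a 36 mm flange, at the plate's centre. The plate can turn about a knob held between two fingers, and so squares itself when pressed on the fence.
- stop_edge (a point): Middle of the plate's leading (+y) edge, at its underside: 70 mm along the plate's y from its origin.
- line_red: Red line across the board, 3 mm wide (the target). Origin: on its centre line, on the board's top; its x runs along the line, its y is the board's y. The plate's leading edge must meet the centre of the line. Its place along the board varies; it swaps places with the green and blue lines.
- line_green: Green line, like the red one; not the target.
- line_blue: Blue line, like the red one; not the target.
- marker: Blue and white marker pen, 125 mm long, lying at the board's left (+y) end beyond the lines. Leave alone.
- shears: Shears with orange grips, 170 mm long, lying flat on the table beyond the board. Leave alone.
- tape: Roll of clear tape, 96 mm across, 25 mm high, on the table off the board's left (+y) end. Leave alone.
- can: Green can, 60 mm across, 100 mm high, standing beyond the board. Leave alone.
There are look-alikes about, which are no part of the job. Several things have the shape of the stop; the one meant has the colours described above.

How it is judged:
By the outcome, as a careful person would: the job done as asked, in the order asked, and still so for the second after the job is handed in, with the robot touching nothing.
It also fails if it takes over 64 s, if anything falls off the work surface, if the arm or the gripper's body presses on something with over 40 N, if the wrist force passes 120 N, or if a joint passes its speed limit or range.

ROBOT

A 6-joint arm with a two-finger parallel gripper is mounted at the origin on the work surface. World frame = base frame: x ahead of the robot, y to its left, z up, the work surface at z = 0. Lengths are in m, angles in rad, forces in N, time in s.
With the tool pointing down it reaches from about 0.3 to 0.85 m from the base axis. Payload 4.2 kg.
Tool frame: the origin (TCP) lies between the finger pads; the fingertips stand 17 mm ahead of it and the grasp point (between the pads) lies 2 mm behind it; x points along the fingers, y is the direction in which the jaws open and shut, and the axes are right-handed (so a half turn about x gives the same grasp; the last joint's range is limited). The gripper opens to 91 mm and grips with 3 to 60 N. Pads are 32 mm wide; open, the fingers measure 118 mm over their backs; the gripper's body (76 mm by 178 mm) begins 60 mm behind the grasp point.
Start: joints at [-1.328, 0.32, 1.565, -0, 1.257, -0.02], TCP at [0.149, -0.555, 0.207] pointing down, gripper open.
Joint ranges: [-3.11, 3.11], [-0.84, 2.01], [0.21, 2.61], [-1.34, 4.49], [0.05, 2.63], [-2.56, 2.56]. Speed limits (rad/s): [2.57, 2.57, 3.14, 3.14, 3.14, 3.14].

INTERFACE

Orientations are given as a unit quaternion [x, y, z, w].
In Python, from cell import robot gives the robot as it stands. The module is installed in compiled form; this text tells all that it offers.
- The arm moves only by the tool play_rows, never from a script. Its argument "rows" is a list of rows, each an object of numbers: "x", "y", "z": the shift along the tool's x, y, z in m; "twist": the turn about the tool's x in degrees; "fingers": the closure, from -1 (fully open) to 1 (shut). In form: [{"x": .., "y": .., "z": .., "twist": .., "fingers": ..}, ...]. A call has 1 to 20 rows; each row is the pose to reach, as a shift and turn from the pose measured when the call began, along the tool's axes at that moment; what a row does not reach only later rows make up. A row lasts 1/10 s, in which the tool goes at most 50 mm and 8.59 degrees, less where a joint would pass 70% of its speed; a pose out of reach is approached as far as the arm can. A call with a gripper value outside its range is refused whole. The fingers move at their own pace and stop on an object; "grip_force" is the grip in N (left out, the last holds). Time passes only in rows, so rows that repeat a pose let the fingers close. It gives the time, the measured TCP pose, the force and the opening at its end, in the units of the state.
- robot.sense(): the state, without advancing time (a new reading comes with each control period).
- robot.capture(name): name is "scene" or "top"; returns the picture (400x640x3 uint8, red, green, blue); there is no depth.
- robot.get_calibration(name): a dict with "K" (3x3 intrinsics, pixels), "R" (3x3) and "t" (3): a world point X has camera coordinates R X + t. Camera axes: x right, y down, z forward; pixel columns grow to the right and rows downward; lengths in m; the calibration is good to about 2 mm. A picture is of the moment at which its call begins. get_calibration takes no time and is no camera call.
- robot.sign_off(): hands the job in, once; it reports no verdict.
The state is a dict: "time": time; "joints": joint angles; "qvel": joint speeds; "tau": joint torques, N m; "eef_pos": TCP position; "ee_rot": TCP orientation; "ft_force": force on the tool from outside, world axes, zero at the start; "moment": the same for the moment, N m; "width": opening from 0.0 (shut) to 1.0 (fully open).
Only numpy, scipy, OpenCV 4.12 (cv2) and the standard library are available. Lean on these libraries where they do the work, as an engineer would, in place of code of your own. Each camera call takes 0.05 s, during which the arm holds its last target. There are 200 camera calls.

## Working session

There is one attempt and no reset: what is moved stays moved. The work goes in short steps, Python scripts to look and compute and a tool call to move; the robot and the scene stay as the last step left them, time stands still between calls to the robot, and variables do not carry over. Pictures are saved under pics/ and viewed, about 8 in all and at most 12, crops included, and the job is handed in when it is done.

Besides the shell and the picture viewer there is one more tool, called after "Emit:" as a command line: name --argument value ..., lists and objects as JSON in quotes. play_rows: Moves the arm, as the interface text tells. Its arguments: {"type":"object","properties":{"rows":{"type":"array"},"grip_force":{"type":"number"}},"required":["rows"]}

```bash
mkdir -p pics
cat > h.py <<'E'
import numpy as np, cv2
from cell import robot
def snap(cam,name):
    im=robot.capture(cam); cv2.imwrite(f'pics/{name}.png',im[:,:,::-1]); return im
def w(cam,u,v,z):
    c=robot.get_calibration(cam);K,R,t=map(np.array,(c['K'],c['R'],c['t']))
    d=R.T@np.linalg.inv(K)@[u,v,1]; o=-R.T@t; return o+d*(z-o[2])/d[2]
def p(cam,X):
    c=robot.get_calibration(cam);q=np.array(c['K'])@(np.array(c['R'])@X+c['t']);return q[:2]/q[2]
def crop(im,u0,v0,u1,v1,s,name):
    cv2.imwrite(f'pics/{name}.png',cv2.resize(im[v0:v1,u0:u1,::-1],None,fx=s,fy=s,interpolation=cv2.INTER_CUBIC))
E
python3 - <<'E'
from h import *
a=snap('top','top0');b=snap('scene','scene0')
print(robot.sense())
for c in('top','scene'):
    k=robot.get_calibration(c);print(k['K'],-np.array(k['R']).T@k['t'])
E
```

```text
{'time': 0.1, 'joints': array([-1.32802552e+00,  3.20234826e-01,  1.56556837e+00,  1.13013409e-05,
        1.25739250e+00, -2.00278829e-02]), 'qvel': array([-0.00077743, -0.0022798 , -0.00273481, -0.00292236,  0.00181156,
       -0.00018446]), 'tau': array([ 4.39034648e-04, -4.13332772e+01, -2.32509577e+01,  7.28480774e-02,
        4.22022364e-02, -6.86834892e-05]), 'eef_pos': array([ 0.14925228, -0.55480741,  0.20649602]), 'ee_rot': array([-0.7009519 , -0.09320864,  0.70107033, -0.0920813 ]), 'ft_force': array([-0.10772272, -0.03596132, -0.54653603]), 'moment': array([0.01052251, 0.02566688, 0.01351322]), 'width': 0.9982136180302106}
[[471.30500494   0.         315.00976052]
 [  0.         471.30500494 204.86482702]
 [  0.           0.           1.        ]] [0.43122602 0.03278633 1.37171037]
[[465.90023688   0.         324.39751928]
 [  0.         465.90023688 201.21090579]
 [  0.           0.           1.        ]] [ 0.90043506 -0.4039959   1.06432538]
```

View pics/top0.png

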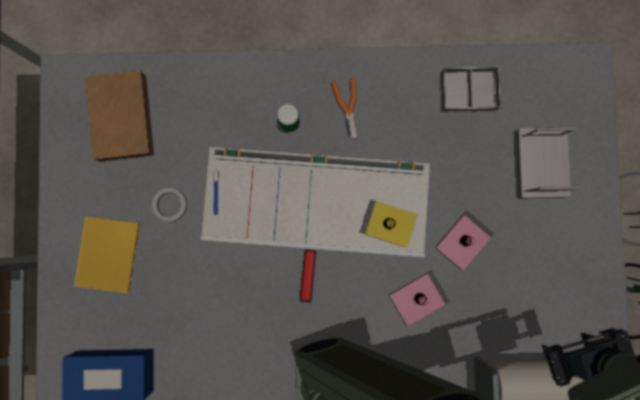

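View pics/scene0.png

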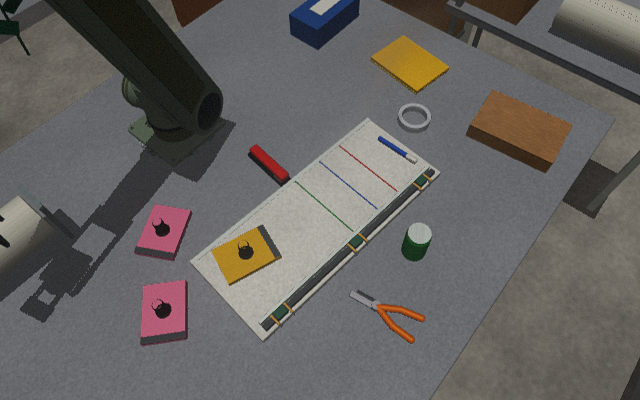

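Candidates, by top-picture pixel: yellow plate with knob on the board (390,223), pink plates (466,240) and (419,299), and a yellow book (107,255). I choose the yellow one on the board. The red line is at about (250,202), blue at (277,204), green at (309,206). I'll check this in a close crop.

Run:
```python
from h import *
a=cv2.imread('pics/top0.png')[:,:,::-1]; b=cv2.imread('pics/scene0.png')[:,:,::-1]
l=cv2.resize(a[145:260,345:435],None,fx=5,fy=5,interpolation=cv2.INTER_CUBIC)
r=cv2.resize(a[145:260,200:270],None,fx=5,fy=5,interpolation=cv2.INTER_CUBIC)
o=np.hstack([r,l]);o=np.clip(o.astype(float)*1.4,0,255).astype('uint8');cv2.imwrite('pics/c1.png',o[:,:,::-1]);print(o.shape)
crop(b,190,215,350,345,5,'c2')
```

```text
(575, 800, 3)
```

View pics/c1.png

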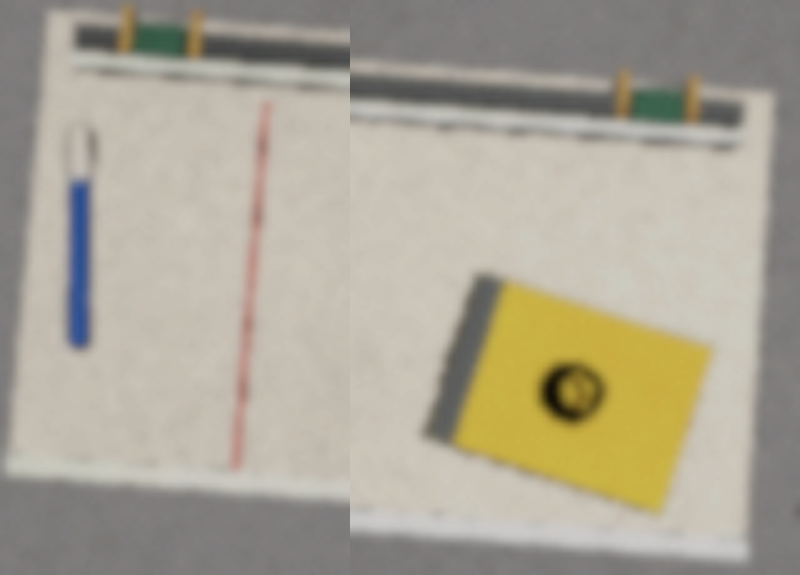

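View pics/c2.png

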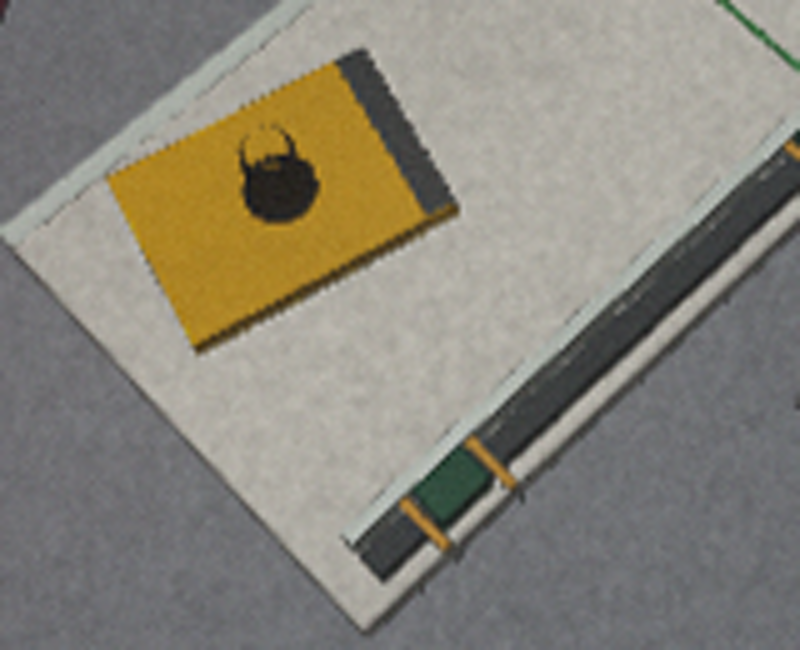

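Run:
```python
from h import *
def L(x,y): return (200+x/5,145+y/5)
def Rr(x,y): return (345+(x-350)/5,145+y/5)
pts={'bTL':(L(47,10),.02),'bTR':(Rr(775,92),.02),'bBL':(L(5,460),.02),'bBR':(Rr(748,543),.02),
'fL':(L(75,70),.02),'fR':(Rr(740,146),.02),'fLt':(L(75,65),.04),'fRt':(Rr(740,138),.04),
'r0':(L(265,105),.02),'r1':(L(237,467),.02),
'p0':(Rr(478,272),.036),'p1':(Rr(712,347),.036),'p2':(Rr(660,515),.036),'p3':(Rr(425,437),.036),'knob':(Rr(573,390),.08)}
W={k:w('top',*uv,z)[:2] for k,(uv,z) in pts.items()}
for k in W: print(k,W[k].round(4))
ang=lambda a,b:np.degrees(np.arctan2(*(W[b]-W[a])[::-1]))
print('board y dir',ang('bTR','bTL'),ang('bBR','bBL'),ang('fR','fL'),'line x dir',ang('r1','r0'),'plate y',ang('p1','p0'),ang('p2','p3'))
n=np.linalg.norm
print(n(W['bTL']-W['bTR']),n(W['bTL']-W['bBL']),n(W['p0']-W['p1']),n(W['p0']-W['p3']),n(W['r1']-W['r0']),sum(W[k] for k in('p0','p1','p2','p3'))/4)
# scene crosschecks
for k,(x,y,z) in {'p0':(457,208,.036),'p1':(197,345,.036),'p2':(108,178,.036),'p3':(365,48,.036),'fR':(345,540,.04),'bTR':(365,630,.02)}.items():
    print(k,w('scene',190+x/5,215+y/5,z).round(4))
from scipy.spatial.transform import Rotation as R
print(R.from_quat(robot.sense()['ee_rot']).as_matrix().round(3))
```

```text
bTL [0.6857 0.3402]
bTR [ 0.6249 -0.2964]
bBL [0.426 0.366]
bBR [ 0.3662 -0.2722]
fL [0.6504 0.3242]
fR [ 0.594  -0.2752]
fLt [0.65   0.3199]
fRt [ 0.5961 -0.2708]
r0 [0.6277 0.2145]
r1 [0.4194 0.233 ]
p0 [ 0.5231 -0.1206]
p1 [ 0.4779 -0.2519]
p2 [ 0.3837 -0.2195]
p3 [ 0.4302 -0.0881]
knob [ 0.4543 -0.1658]
board y dir 84.5411989540431 84.64760961167993 84.62663918453765 line x dir -5.079154185040382 plate y 70.99570930199718 70.49956739956828
0.6395517847459732 0.2609829747785738 0.13891018283539208 0.09842551686201596 0.2091536208121824 [ 0.45373164 -0.17004904]
p0 [ 0.529  -0.1241  0.036 ]
p1 [ 0.4822 -0.252   0.036 ]
p2 [ 0.3882 -0.2196  0.036 ]
p3 [ 0.4354 -0.0892  0.036 ]
fR [ 0.5995 -0.2748  0.04  ]
bTR [ 0.6281 -0.2957  0.02  ]
[[-0.     0.26  -0.966]
 [ 0.002 -0.966 -0.26 ]
 [-1.    -0.002 -0.   ]]
```

The close crop confirms the choice: the yellow plate has a dark band on its left and the black knob at top pixel (389,223), and the red line runs from (253,166) to (247,238). Plate centre is about (0.456,-0.170) with yaw -19°, and the board's yaw is -5.3°. Measured sizes match those given. I'll go above the knob with the jaws along the board's y.

Emit:
play_rows --rows '[{"x": 0, "y": -0.295, "z": -0.397, "twist": 20.3, "fingers": -1}, {"x": 0, "y": -0.295, "z": -0.397, "twist": 20.3, "fingers": -1}, {"x": 0, "y": -0.295, "z": -0.397, "twist": 20.3, "fingers": -1}, {"x": 0, "y": -0.295, "z": -0.397, "twist": 20.3, "fingers": -1}, {"x": 0, "y": -0.295, "z": -0.397, "twist": 20.3, "fingers": -1}, {"x": 0, "y": -0.295, "z": -0.397, "twist": 20.3, "fingers": -1}, {"x": 0, "y": -0.295, "z": -0.397, "twist": 20.3, "fingers": -1}, {"x": 0, "y": -0.295, "z": -0.397, "twist": 20.3, "fingers": -1}, {"x": 0, "y": -0.295, "z": -0.397, "twist": 20.3, "fingers": -1}, {"x": 0, "y": -0.295, "z": -0.397, "twist": 20.3, "fingers": -1}, {"x": 0, "y": -0.295, "z": -0.397, "twist": 20.3, "fingers": -1}, {"x": 0, "y": -0.295, "z": -0.397, "twist": 20.3, "fingers": -1}, {"x": 0, "y": -0.295, "z": -0.397, "twist": 20.3, "fingers": -1}, {"x": 0, "y": -0.295, "z": -0.397, "twist": 20.3, "fingers": -1}, {"x": 0, "y": -0.295, "z": -0.397, "twist": 20.3, "fingers": -1}, {"x": 0, "y": -0.295, "z": -0.397, "twist": 20.3, "fingers": -1}]'

```text
time: 1.7
eef_pos: [0.4555, -0.1676, 0.2071]
ee_rot: [-0.706, 0.032, 0.706, 0.033]
ft_force: [0.1, 0.2, 1.1]
width: 1.003
```

```bash
cat >> h.py <<'E'
from scipy.spatial.transform import Rotation as Ro
def st():
    s=robot.sense();M=Ro.from_quat(s['ee_rot']).as_matrix()
    print(round(s['time'],2),s['eef_pos'].round(4),'tool y ang',np.degrees(np.arctan2(M[1,1],M[0,1])).round(2),'down',M[:,0].round(3),'F',s['ft_force'].round(2),'M',s['moment'].round(2),'w',round(s['width'],3)); return s,M
E
python3 -c "
from h import *
s,M=st();print(M.T@(np.array([.456,-.170,.063])-s['eef_pos']))"
```

```text
1.7 [ 0.4555 -0.1676  0.2071] tool y ang -95.34 down [-0.     0.001 -1.   ] F [0.12 0.18 1.13] M [-0.01 -0.02  0.03] w 1.003
[ 0.14404909  0.00253303 -0.00074249]
```

Emit:
play_rows --rows '[{"x": 0.04, "y": 0.0025, "z": 0, "twist": 0, "fingers": -1}, {"x": 0.08, "y": 0.0025, "z": 0, "twist": 0, "fingers": -1}, {"x": 0.11, "y": 0.0025, "z": 0, "twist": 0, "fingers": -1}, {"x": 0.13, "y": 0.0025, "z": 0, "twist": 0, "fingers": -1}, {"x": 0.144, "y": 0.0025, "z": 0, "twist": 0, "fingers": -1}, {"x": 0.144, "y": 0.0025, "z": 0, "twist": 0, "fingers": -1}, {"x": 0.144, "y": 0.0025, "z": 0, "twist": 0, "fingers": -1}, {"x": 0.144, "y": 0.0025, "z": 0, "twist": 0, "fingers": -1}]' --grip_force 8

```text
time: 2.5
eef_pos: [0.456, -0.1704, 0.0641]
ee_rot: [0.707, -0.033, -0.706, -0.033]
ft_force: [0.8, 0.0, -0.3]
width: 1.005
```

Emit:
play_rows --rows '[{"x": 0, "y": 0, "z": 0, "twist": 0, "fingers": 1}, {"x": 0, "y": 0, "z": 0, "twist": 0, "fingers": 1}, {"x": 0, "y": 0, "z": 0, "twist": 0, "fingers": 1}, {"x": 0, "y": 0, "z": 0, "twist": 0, "fingers": 1}, {"x": 0, "y": 0, "z": 0, "twist": 0, "fingers": 1}, {"x": 0, "y": 0, "z": 0, "twist": 0, "fingers": 1}, {"x": 0, "y": 0, "z": 0, "twist": 0, "fingers": 1}, {"x": 0, "y": 0, "z": 0, "twist": 0, "fingers": 1}, {"x": 0, "y": 0, "z": 0, "twist": 0, "fingers": 1}, {"x": 0, "y": 0, "z": 0, "twist": 0, "fingers": 1}]' --grip_force 8

```text
time: 3.5
eef_pos: [0.4559, -0.1703, 0.064]
ee_rot: [0.707, -0.033, -0.706, -0.033]
ft_force: [0.0, 0.5, -0.2]
width: 0.278
```

```bash
python3 -c "
from h import *
s,M=st()
xb=np.array([.9957,-.0924]);yb=np.array([.0924,.9957])
for n,c in {'fL':(.6504,.3242),'fR':(.594,-.2752),'r':(.5236,.2238),'tcp':s['eef_pos'][:2]}.items(): print(n,xb@c,yb@c)"
```

```text
3.5 [ 0.4559 -0.1703  0.064 ] tool y ang -95.37 down [ 0.002  0.001 -1.   ] F [ 0.04  0.46 -0.2 ] M [ 0.21 -0.01  0.03] w 0.278
fL 0.6176472 0.3829029
fR 0.61687428 -0.21913104000000005
r 0.5006693999999999 0.27121829999999997
tcp 0.4697124457655768 -0.1273994901147401
```

Grip is good: width is about 25 mm, matching the knob. Now I'll slide toward the fence (tool -z is board +x), stopping short, then creep.

Emit:
play_rows --rows '[{"x": 0, "y": 0, "z": -0.004, "twist": 0, "fingers": 1}, {"x": 0, "y": 0, "z": -0.012, "twist": 0, "fingers": 1}, {"x": 0, "y": 0, "z": -0.022, "twist": 0, "fingers": 1}, {"x": 0, "y": 0, "z": -0.032, "twist": 0, "fingers": 1}, {"x": 0, "y": 0, "z": -0.042, "twist": 0, "fingers": 1}, {"x": 0, "y": 0, "z": -0.052, "twist": 0, "fingers": 1}, {"x": 0, "y": 0, "z": -0.06, "twist": 0, "fingers": 1}, {"x": 0, "y": 0, "z": -0.066, "twist": 0, "fingers": 1}, {"x": 0, "y": 0, "z": -0.07, "twist": 0, "fingers": 1}, {"x": 0, "y": 0, "z": -0.07, "twist": 0, "fingers": 1}]'

```text
time: 4.5
eef_pos: [0.5266, -0.1769, 0.064]
ee_rot: [0.707, -0.033, -0.705, -0.033]
ft_force: [0.9, -0.3, -1.1]
width: 0.279
```

```bash
python3 -c "
from h import *
s,M=st()
im=snap('top','t1'); crop(im,340,140,440,260,5,'c3')"
```

```text
4.5 [ 0.5266 -0.1769  0.064 ] tool y ang -95.37 down [ 0.003  0.001 -1.   ] F [ 0.91 -0.32 -1.14] M [-0.01 -0.1   0.02] w 0.279
```

View pics/c3.png

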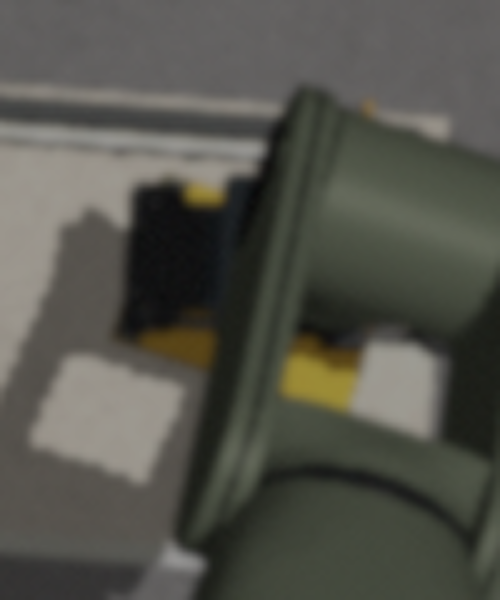

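The plate follows the gripper; the arm hides most of it, with yellow visible at crop (205,195) and (320,380). Creep on toward the fence.

Emit:
play_rows --rows '[{"x": 0, "y": 0, "z": -0.002, "twist": 0, "fingers": 1}, {"x": 0, "y": 0, "z": -0.004, "twist": 0, "fingers": 1}, {"x": 0, "y": 0, "z": -0.006, "twist": 0, "fingers": 1}, {"x": 0, "y": 0, "z": -0.008, "twist": 0, "fingers": 1}, {"x": 0, "y": 0, "z": -0.01, "twist": 0, "fingers": 1}, {"x": 0, "y": 0, "z": -0.012, "twist": 0, "fingers": 1}, {"x": 0, "y": 0, "z": -0.014, "twist": 0, "fingers": 1}, {"x": 0, "y": 0, "z": -0.016, "twist": 0, "fingers": 1}]'

```text
time: 5.35
eef_pos: [0.5408, -0.1786, 0.064]
ee_rot: [-0.706, 0.033, 0.707, 0.033]
ft_force: [-5.2, -0.8, 1.8]
width: 0.273
```

Emit:
play_rows --rows '[{"x": 0, "y": 0, "z": -0.001, "twist": 0, "fingers": 1}, {"x": 0, "y": 0, "z": -0.002, "twist": 0, "fingers": 1}, {"x": 0, "y": 0, "z": -0.003, "twist": 0, "fingers": 1}, {"x": 0, "y": 0, "z": -0.004, "twist": 0, "fingers": 1}, {"x": 0, "y": 0, "z": -0.005, "twist": 0, "fingers": 1}]'

```text
time: 5.85
eef_pos: [0.5447, -0.1794, 0.0639]
ee_rot: [-0.705, 0.033, 0.707, 0.033]
ft_force: [-5.8, -2.2, 2.5]
width: 0.28
```

```bash
python3 -c "
from h import *
s,M=st();print(np.array([.9957,-.0924])@s['eef_pos'][:2])"
```

```text
5.85 [ 0.5447 -0.1794  0.0639] tool y ang -95.29 down [-0.003 -0.    -1.   ] F [-5.77 -2.21  2.53] M [-0.3   1.01  0.03] w 0.28
0.5589246690905698
```

```bash
python3 -c "
from h import *
im=snap('scene','s1'); crop(im,190,200,350,330,5,'c4')"
```

```text
(no output)
```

View pics/c4.png

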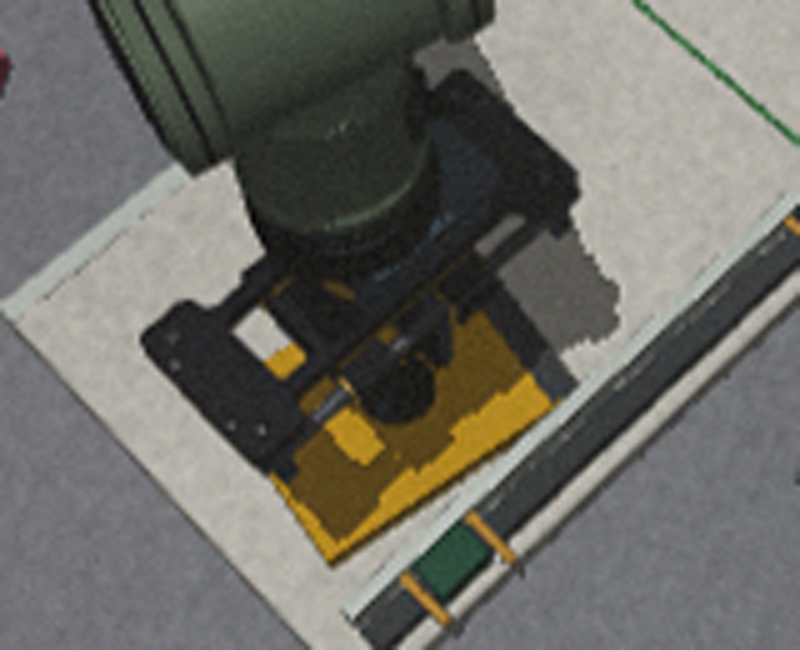

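The scene crop shows the plate's leading corner at (575,385) touching the fence with about 6° still to close, at about 6 N. Keep easing on.

Emit:
play_rows --rows '[{"x": 0, "y": 0, "z": -0.001, "twist": 0, "fingers": 1}, {"x": 0, "y": 0, "z": -0.002, "twist": 0, "fingers": 1}, {"x": 0, "y": 0, "z": -0.003, "twist": 0, "fingers": 1}, {"x": 0, "y": 0, "z": -0.004, "twist": 0, "fingers": 1}]'

```text
time: 6.3
eef_pos: [0.5482, -0.18, 0.0639]
ee_rot: [-0.705, 0.033, 0.708, 0.032]
ft_force: [-5.1, -1.0, 2.4]
width: 0.278
```

Emit:
play_rows --rows '[{"x": 0, "y": 0, "z": -0.001, "twist": 0, "fingers": 1}, {"x": 0, "y": 0, "z": -0.002, "twist": 0, "fingers": 1}, {"x": 0, "y": 0, "z": -0.003, "twist": 0, "fingers": 1}]'

```text
time: 6.6
eef_pos: [0.5508, -0.1805, 0.0639]
ee_rot: [-0.705, 0.033, 0.708, 0.032]
ft_force: [-4.4, -1.6, 2.6]
width: 0.283
```

```bash
python3 -c "
from h import *
s,M=st();print(np.array([.9957,-.0924])@s['eef_pos'][:2])
im=snap('scene','s2'); crop(im,190,200,350,330,5,'c5')"
```

```text
6.6 [ 0.5508 -0.1805  0.0639] tool y ang -95.25 down [-0.005 -0.001 -1.   ] F [-4.4  -1.57  2.62] M [-0.25  0.92  0.12] w 0.283
0.5650890684436971
```

View pics/c5.png

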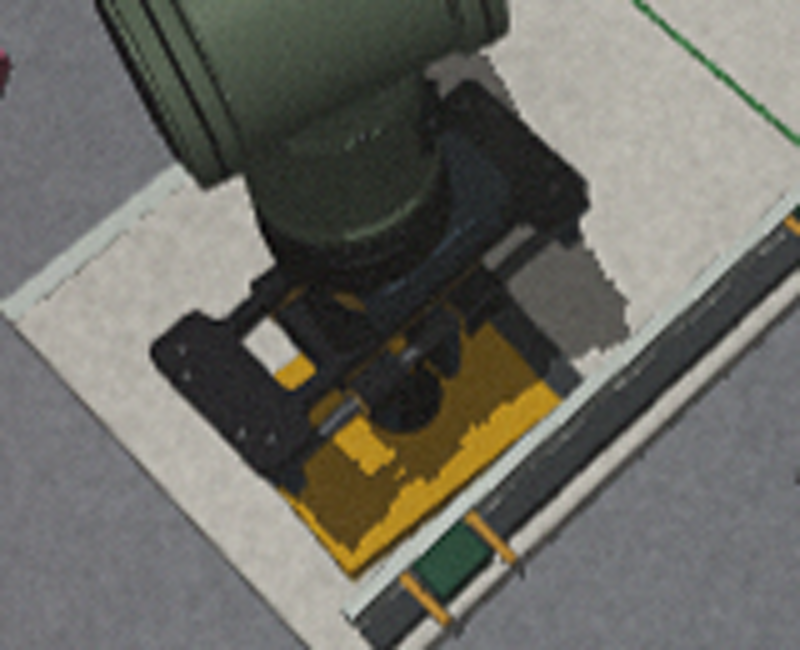

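Nearly square now, with the trailing corner at (355,577) about 3° off. Continue a few mm.

Emit:
play_rows --rows '[{"x": 0, "y": 0, "z": -0.001, "twist": 0, "fingers": 1}, {"x": 0, "y": 0, "z": -0.002, "twist": 0, "fingers": 1}]'

```text
time: 6.85
eef_pos: [0.553, -0.1808, 0.0639]
ee_rot: [-0.705, 0.033, 0.708, 0.032]
ft_force: [-5.8, -1.5, 2.4]
width: 0.276
```

Emit:
play_rows --rows '[{"x": 0, "y": 0, "z": -0.001, "twist": 0, "fingers": 1}, {"x": 0, "y": 0, "z": -0.0015, "twist": 0, "fingers": 1}]'

```text
time: 7.05
eef_pos: [0.5546, -0.181, 0.0639]
ee_rot: [-0.705, 0.033, 0.708, 0.032]
ft_force: [-4.7, -1.9, 2.6]
width: 0.283
```

Emit:
play_rows --rows '[{"x": 0, "y": 0, "z": -0.001, "twist": 0, "fingers": 1}, {"x": 0, "y": 0, "z": -0.001, "twist": 0, "fingers": 1}]'

```text
time: 7.25
eef_pos: [0.5559, -0.1811, 0.0639]
ee_rot: [-0.705, 0.033, 0.708, 0.032]
ft_force: [-4.7, -0.4, 2.1]
width: 0.276
```

```bash
python3 -c "
from h import *
s,M=st();print(np.array([.9957,-.0924])@s['eef_pos'][:2])"
```

```text
7.25 [ 0.5559 -0.1811  0.0639] tool y ang -95.24 down [-0.005 -0.001 -1.   ] F [-4.67 -0.42  2.12] M [-0.28  0.75  0.09] w 0.276
0.5702714756534211
```

```bash
python3 -c "
from h import *
im=snap('scene','s3'); crop(im,230,240,330,325,8,'c6')"
```

```text
(no output)
```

View pics/c6.png

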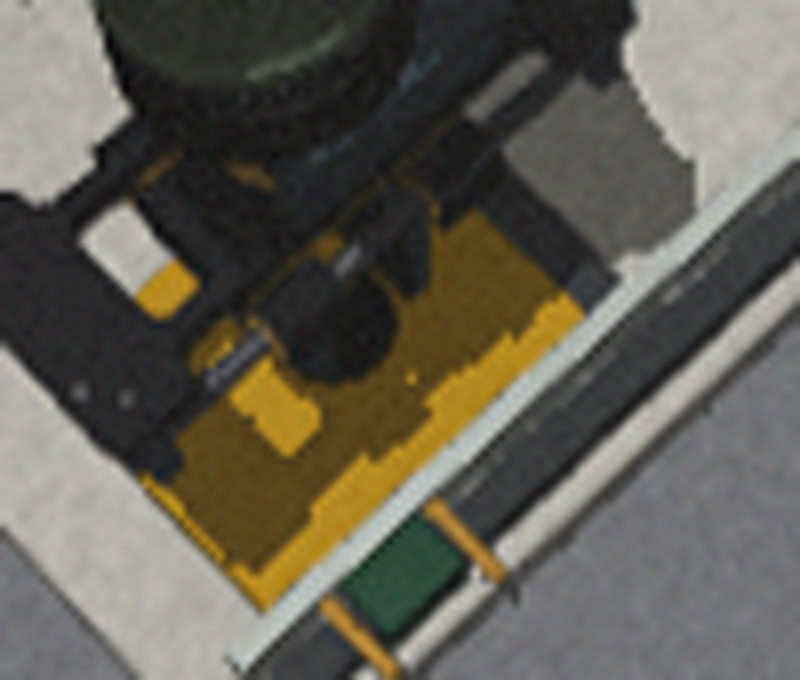

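The plate's +x side is now flush with the fence along its whole length, trailing corner at crop (265,608) and leading corner at (610,285). Now slide along the fence (tool -y), first a short test with a slight press.

Emit:
play_rows --rows '[{"x": 0, "y": -0.003, "z": -0.001, "twist": 0, "fingers": 1}, {"x": 0, "y": -0.009, "z": -0.001, "twist": 0, "fingers": 1}, {"x": 0, "y": -0.016, "z": -0.001, "twist": 0, "fingers": 1}, {"x": 0, "y": -0.024, "z": -0.001, "twist": 0, "fingers": 1}, {"x": 0, "y": -0.032, "z": -0.001, "twist": 0, "fingers": 1}, {"x": 0, "y": -0.04, "z": -0.001, "twist": 0, "fingers": 1}]'

```text
time: 7.9
eef_pos: [0.5599, -0.1417, 0.0639]
ee_rot: [-0.704, 0.033, 0.708, 0.031]
ft_force: [-6.4, -3.1, 2.7]
width: 0.277
```

```bash
python3 -c "
from h import *
s,M=st();print(np.array([.9957,-.0924])@s['eef_pos'][:2],np.array([.0924,.9957])@s['eef_pos'][:2])"
```

```text
7.9 [ 0.5599 -0.1417  0.0639] tool y ang -95.24 down [-0.006 -0.002 -1.   ] F [-6.39 -3.1   2.7 ] M [-0.61  1.08 -0.01] w 0.277
0.5705903659665633 -0.08933206947852
```

Emit:
play_rows --rows '[{"x": 0, "y": -0.008, "z": -0.0004, "twist": 0, "fingers": 1}, {"x": 0, "y": -0.016, "z": -0.0004, "twist": 0, "fingers": 1}, {"x": 0, "y": -0.024, "z": -0.0004, "twist": 0, "fingers": 1}, {"x": 0, "y": -0.032, "z": -0.0004, "twist": 0, "fingers": 1}, {"x": 0, "y": -0.04, "z": -0.0004, "twist": 0, "fingers": 1}, {"x": 0, "y": -0.048, "z": -0.0004, "twist": 0, "fingers": 1}, {"x": 0, "y": -0.056, "z": -0.0004, "twist": 0, "fingers": 1}, {"x": 0, "y": -0.064, "z": -0.0004, "twist": 0, "fingers": 1}]'

```text
time: 8.7
eef_pos: [0.566, -0.078, 0.0639]
ee_rot: [-0.704, 0.033, 0.708, 0.031]
ft_force: [-5.3, -3.5, 3.5]
width: 0.276
```

```bash
python3 -c "
from h import *
s,M=st();print(np.array([.9957,-.0924])@s['eef_pos'][:2],np.array([.0924,.9957])@s['eef_pos'][:2])"
```

```text
8.7 [ 0.566  -0.078   0.0639] tool y ang -95.24 down [-0.006 -0.003 -1.   ] F [-5.25 -3.5   3.49] M [-0.61  0.9  -0.  ] w 0.276
0.5708020239555709 -0.025359087816002858
```

Emit:
play_rows --rows '[{"x": 0, "y": -0.008, "z": -0.0004, "twist": 0, "fingers": 1}, {"x": 0, "y": -0.016, "z": -0.0004, "twist": 0, "fingers": 1}, {"x": 0, "y": -0.024, "z": -0.0004, "twist": 0, "fingers": 1}, {"x": 0, "y": -0.032, "z": -0.0004, "twist": 0, "fingers": 1}, {"x": 0, "y": -0.04, "z": -0.0004, "twist": 0, "fingers": 1}, {"x": 0, "y": -0.048, "z": -0.0004, "twist": 0, "fingers": 1}, {"x": 0, "y": -0.056, "z": -0.0004, "twist": 0, "fingers": 1}, {"x": 0, "y": -0.064, "z": -0.0004, "twist": 0, "fingers": 1}, {"x": 0, "y": -0.072, "z": -0.0004, "twist": 0, "fingers": 1}]'

```text
time: 9.6
eef_pos: [0.573, -0.0062, 0.0639]
ee_rot: [-0.704, 0.034, 0.708, 0.031]
ft_force: [-5.3, -3.4, 3.4]
width: 0.272
```

Emit:
play_rows --rows '[{"x": 0, "y": -0.008, "z": -0.0004, "twist": 0, "fingers": 1}, {"x": 0, "y": -0.016, "z": -0.0004, "twist": 0, "fingers": 1}, {"x": 0, "y": -0.024, "z": -0.0004, "twist": 0, "fingers": 1}, {"x": 0, "y": -0.032, "z": -0.0004, "twist": 0, "fingers": 1}, {"x": 0, "y": -0.04, "z": -0.0004, "twist": 0, "fingers": 1}, {"x": 0, "y": -0.048, "z": -0.0004, "twist": 0, "fingers": 1}, {"x": 0, "y": -0.056, "z": -0.0004, "twist": 0, "fingers": 1}, {"x": 0, "y": -0.064, "z": -0.0004, "twist": 0, "fingers": 1}, {"x": 0, "y": -0.072, "z": -0.0004, "twist": 0, "fingers": 1}]'

```text
time: 10.5
eef_pos: [0.5799, 0.0657, 0.0639]
ee_rot: [-0.704, 0.034, 0.708, 0.031]
ft_force: [-4.5, -3.0, 2.5]
width: 0.278
```

```bash
python3 -c "
from h import *
s,M=st();print(np.array([.9957,-.0924])@s['eef_pos'][:2],np.array([.0924,.9957])@s['eef_pos'][:2])"
```

```text
10.5 [0.5799 0.0657 0.0639] tool y ang -95.26 down [-0.006 -0.003 -1.   ] F [-4.49 -3.01  2.46] M [-0.56  0.72  0.07] w 0.278
0.5713648343965045 0.11904712986172339
```

Target centre is about 0.201, so 82 mm remain. Move 62 mm, then look.

Emit:
play_rows --rows '[{"x": 0, "y": -0.008, "z": -0.0005, "twist": 0, "fingers": 1}, {"x": 0, "y": -0.016, "z": -0.0005, "twist": 0, "fingers": 1}, {"x": 0, "y": -0.024, "z": -0.0005, "twist": 0, "fingers": 1}, {"x": 0, "y": -0.032, "z": -0.0005, "twist": 0, "fingers": 1}, {"x": 0, "y": -0.04, "z": -0.0005, "twist": 0, "fingers": 1}, {"x": 0, "y": -0.048, "z": -0.0005, "twist": 0, "fingers": 1}, {"x": 0, "y": -0.055, "z": -0.0005, "twist": 0, "fingers": 1}, {"x": 0, "y": -0.06, "z": -0.0005, "twist": 0, "fingers": 1}, {"x": 0, "y": -0.062, "z": -0.0005, "twist": 0, "fingers": 1}]'

```text
time: 11.4
eef_pos: [0.5859, 0.1279, 0.0639]
ee_rot: [-0.704, 0.034, 0.708, 0.031]
ft_force: [-4.0, -4.6, 4.0]
width: 0.278
```

```bash
python3 -c "
from h import *
s,M=st();print(np.array([.9957,-.0924])@s['eef_pos'][:2],np.array([.0924,.9957])@s['eef_pos'][:2])
a=snap('top','t4');b=snap('scene','s4')
A=cv2.resize(a[155:245,240:320],None,fx=5,fy=5,interpolation=cv2.INTER_CUBIC)
B=cv2.resize(b[135:225,325:405],None,fx=5,fy=5,interpolation=cv2.INTER_CUBIC)
cv2.imwrite('pics/c7.png',np.clip(np.hstack([A,B])[:,:,::-1]*1.4,0,255).astype('uint8'))"
```

```text
11.4 [0.5859 0.1279 0.0639] tool y ang -95.25 down [-0.006 -0.003 -1.   ] F [-3.96 -4.63  4.03] M [-0.63  0.81  0.02] w 0.278
0.5715941296391026 0.1814944999466221
```

View pics/c7.png

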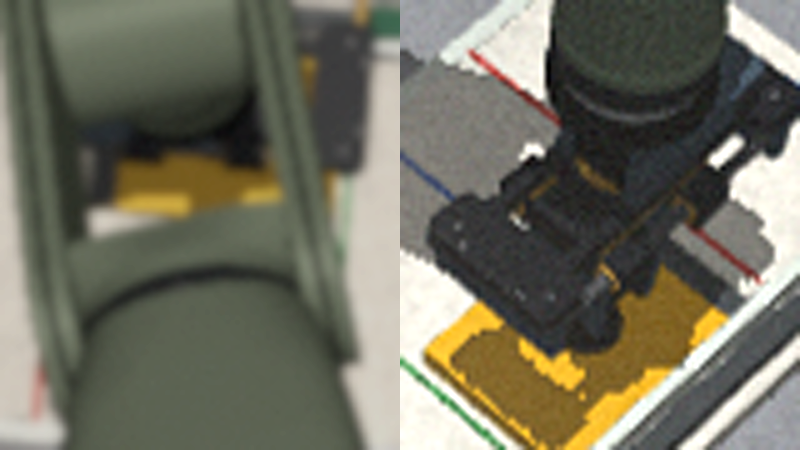

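Leading band corner is at scene crop (745,297) and the red line's end at (760,281), so the gap is small but still open. Working it out in the same camera.

```bash
python3 -c "
from h import *
yb=np.array([.0924,.9957])
S=lambda x,y,z:w('scene',325+(x-400)/5,135+y/5,z)[:2]
for n,q in {'lineEnd':(762,282,.02),'line2':(695,234,.02),'line3':(475,54,.02),'edge corner':(743,297,.036),'edge mid':(672,236,.036),'edge at base':(745,303,.02)}.items():
    P=S(*q);print(n,P.round(4),(yb@P).round(4),(np.array([.9957,-.0924])@P).round(4))
b=cv2.imread('pics/s4.png')[:,:,::-1]
print(b.shape); crop(b,375,165,415,205,14,'c8')"
```

```text
lineEnd [0.6338 0.2123] 0.27 0.6114
line2 [0.5889 0.2144] 0.2679 0.5666
line3 [0.4235 0.2336] 0.2718 0.4001
edge corner [0.6355 0.1892] 0.2471 0.6153
edge mid [0.5851 0.1962] 0.2495 0.5644
edge at base [0.6344 0.1961] 0.2538 0.6135
(400, 640, 3)
```

View pics/c8.png

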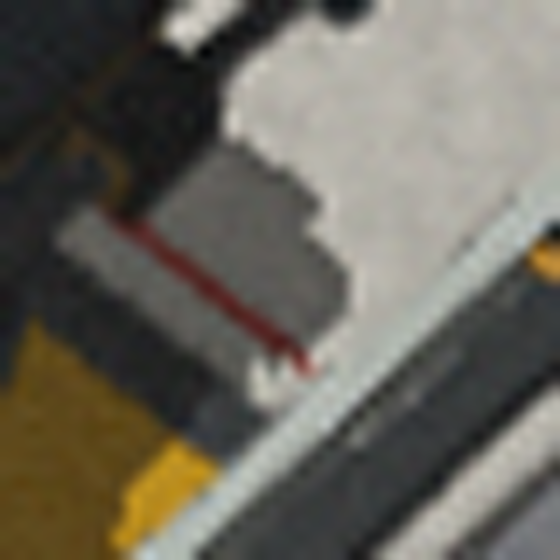

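```bash
python3 -c "
from h import *
yb=np.array([.0924,.9957]);xb=np.array([.9957,-.0924])
S=lambda x,y,z:w('scene',375+x/14,165+y/14,z)[:2]
for n,q in {'l1':(303,363,.02),'l2':(130,227,.02),'e1':(260,408,.036),'e2':(60,245,.036),'ebackband':(200,455,.036)}.items():
    P=S(*q);print(n,P.round(4),(yb@P).round(4),(xb@P).round(4))"
```

```text
l1 [0.6314 0.2123] 0.2697 0.6091
l2 [0.5884 0.2164] 0.2698 0.5659
e1 [0.635  0.1898] 0.2476 0.6148
e2 [0.5854 0.1953] 0.2485 0.5648
ebackband [0.6324 0.1745] 0.2322 0.6135
```

Scene camera puts the gap at about 21.7 mm and the TCP/top estimate at about 19.7 mm. Go 16 mm, then look again.

Emit:
play_rows --rows '[{"x": 0, "y": -0.004, "z": -0.0005, "twist": 0, "fingers": 1}, {"x": 0, "y": -0.008, "z": -0.0005, "twist": 0, "fingers": 1}, {"x": 0, "y": -0.012, "z": -0.0005, "twist": 0, "fingers": 1}, {"x": 0, "y": -0.015, "z": -0.0005, "twist": 0, "fingers": 1}, {"x": 0, "y": -0.016, "z": -0.0005, "twist": 0, "fingers": 1}, {"x": 0, "y": -0.016, "z": -0.0005, "twist": 0, "fingers": 1}]'

```text
time: 12.1
eef_pos: [0.5875, 0.144, 0.0638]
ee_rot: [-0.704, 0.033, 0.709, 0.032]
ft_force: [-4.6, -2.6, 3.4]
width: 0.276
```

```bash
python3 -c "
from h import *
s,M=st();print(np.array([.9957,-.0924])@s['eef_pos'][:2],np.array([.0924,.9957])@s['eef_pos'][:2])
b=np.mean([snap('scene','s5').astype(float) for _ in range(4)],0)
b=np.clip(b*1.6,0,255).astype('uint8')
crop(b,375,160,415,200,14,'c9')"
```

```text
12.1 [0.5875 0.144  0.0638] tool y ang -95.28 down [-0.007 -0.002 -1.   ] F [-4.56 -2.56  3.43] M [-0.43  0.85 -0.  ] w 0.276
0.5716881501942871 0.19769119968697843
```

View pics/c9.png

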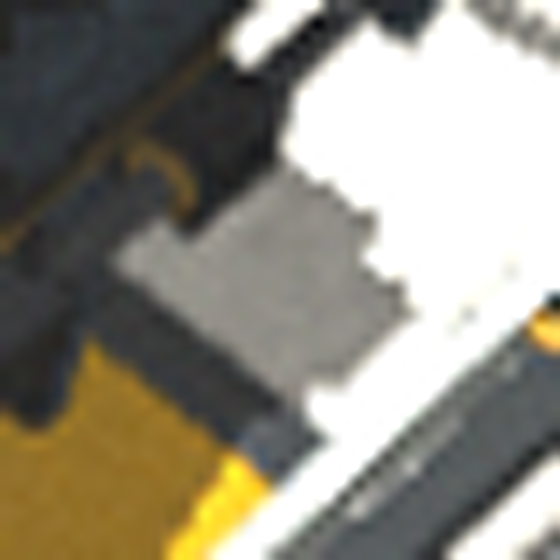

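The red line is now hidden behind the plate's leading top edge, running about (110,262) to (325,435). I'll measure to sub-pixel by projecting profiles: line from the unobstructed first pictures, edge from the current picture.

```bash
cat >> h.py <<'E'
from scipy.ndimage import map_coordinates as mc
YB=np.array([.0924,.9957]);XB=np.array([.9957,-.0924])
def prof(im,cam,xb,z,ys):
    P=[p(cam,np.r_[xb*XB+y*YB,z]) for y in ys]; P=np.array(P)
    return np.stack([mc(im[:,:,c].astype(float),[P[:,1],P[:,0]],order=1) for c in range(3)],1)
def line(im,cam,xs,y0=.26,y1=.283):
    ys=np.arange(y0,y1,.0003);r=[]
    for x in xs:
        q=prof(im,cam,x,.02,ys);s=q[:,1]/q[:,0];m=np.clip(np.median(s)-s-.03,0,None)
        r.append((m*ys).sum()/m.sum() if m.max()>.08 else np.nan)
    return np.array(r)
def edge(im,cam,xs,y0,y1):
    ys=np.arange(y0,y1,.0003);r=[]
    for x in xs:
        g=prof(im,cam,x,.036,ys).mean(1);lo,hi=g[:8].mean(),g[-8:].mean();i=np.argmax(g>(lo+hi)/2);r.append(ys[i] if hi>1.3*lo else np.nan)
    return np.array(r)
E
python3 - <<'E'
from h import *
np.set_printoptions(precision=4,suppress=True,linewidth=150)
ld=lambda n:cv2.imread(f'pics/{n}.png')[:,:,::-1]
for n,c in(('top0','top'),('scene0','scene')):
    xs=np.arange(.40,.61,.01);l=line(ld(n),c,xs);print(n,np.nanmedian(l),np.polyfit(xs[~np.isnan(l)],l[~np.isnan(l)],1));print(l)
xs=np.arange(.565,.606,.004)
print('s4 line',line(ld('s4'),'scene',xs)); print('s4 edge',edge(ld('s4'),'scene',xs,.240,.256))
print('s5 edge',edge(ld('s5'),'scene',xs,.256,.273))
E
```

```text
top0 0.27283358005968794 [-0.0033  0.2745]
[0.273  0.273  0.2734    nan 0.2729 0.2731 0.2732 0.2728 0.2728 0.273  0.2727 0.2729 0.2729    nan 0.2725 0.2726 0.2728 0.2723 0.2726 0.2726    nan]Traceback (most recent call last):
  File "<stdin>", line 5, in <module>
  File "h.py", line 24, in line
    q=prof(im,cam,x,.02,ys);s=q[:,1]/q[:,0];m=np.clip(np.median(s)-s-.03,0,None)
  File "h.py", line 19, in prof
    P=[p(cam,np.r_[xb*XB+y*YB,z]) for y in ys]; P=np.array(P)
       ~^^^^^^^^^^^^^^^^^^^^^^^^^
  File "h.py", line 9, in p
    c=robot.get_calibration(cam);q=np.array(c['K'])@(np.array(c['R'])@X+c['t']);return q[:2]/q[2]
ValueError: time passes only in moves, steps and waits
```

```bash
sed -i 's/robot.get_calibration(cam)/cal(cam)/; s/^def w(/import functools\ncal=functools.cache(robot.get_calibration)\ndef w(/' h.py
cat > m.py <<'E'
from h import *
np.set_printoptions(precision=4,suppress=True,linewidth=150)
ld=lambda n:cv2.imread(f'pics/{n}.png')[:,:,::-1]
E
python3 - <<'E'
from m import *
xs=np.arange(.40,.61,.01);l=line(ld('scene0'),'scene',xs);print('scene0',np.nanmedian(l),l)
xs=np.arange(.565,.606,.004)
print('s4 line',line(ld('s4'),'scene',xs)); print('s4 edge',edge(ld('s4'),'scene',xs,.240,.256))
print('s5 edge',edge(ld('s5'),'scene',xs,.256,.273))
E
```

```text
scene0 0.27059463699316055 [0.2711 0.2709 0.271  0.2712 0.2708 0.2711 0.2708 0.2708 0.2709 0.2704 0.2705 0.2706 0.2708 0.2706 0.2703 0.2704 0.2702 0.2705 0.2703 0.2701 0.27  ]
s4 line [0.2707 0.2702 0.2699 0.2703 0.2705 0.2702 0.2703 0.2704 0.2703 0.2702 0.2706]
s4 edge [0.2487 0.2487 0.2484 0.2481 0.2493 0.2487 0.2487 0.2481 0.249  0.2487 0.2499]
s5 edge [0.2641 0.2647 0.2644 0.2647 0.2644 0.2641 0.2647 0.265  0.2641 0.2644 0.265 ]
```

Gap is 5.8 mm by the scene camera and 5.1 mm by top/TCP. Advance 4.5 mm, gently.

Emit:
play_rows --rows '[{"x": 0, "y": -0.0015, "z": -0.0005, "twist": 0, "fingers": 1}, {"x": 0, "y": -0.003, "z": -0.0005, "twist": 0, "fingers": 1}, {"x": 0, "y": -0.004, "z": -0.0005, "twist": 0, "fingers": 1}, {"x": 0, "y": -0.0045, "z": -0.0005, "twist": 0, "fingers": 1}, {"x": 0, "y": -0.0045, "z": -0.0005, "twist": 0, "fingers": 1}]'

```text
time: 12.8
eef_pos: [0.5879, 0.1483, 0.0639]
ee_rot: [-0.704, 0.034, 0.709, 0.032]
ft_force: [-4.6, -3.0, 3.9]
width: 0.278
```

Run:
```python
from m import *
s,M=st();print(XB@s['eef_pos'][:2],YB@s['eef_pos'][:2])
b=np.mean([snap('scene','s6').astype(float) for _ in range(4)],0)
e=edge(b,'scene',np.arange(.575,.606,.003),.260,.277);print(e,np.nanmedian(e))
```

```text
12.8 [0.5879 0.1483 0.0639] tool y ang -95.31 down [-0.008 -0.002 -1.   ] F [-4.55 -2.99  3.95] M [-0.55  0.91 -0.04] w 0.278
0.571700968007013 0.20194617218281727
[0.2687 0.269  0.2687 0.2684 0.2687 0.269  0.2687 0.2684 0.269  0.2693 0.269 ] 0.26870000000000066
```

Emit:
play_rows --rows '[{"x": 0, "y": -0.0006, "z": -0.0004, "twist": 0, "fingers": 1}, {"x": 0, "y": -0.001, "z": -0.0004, "twist": 0, "fingers": 1}, {"x": 0, "y": -0.001, "z": -0.0004, "twist": 0, "fingers": 1}]'

```text
time: 13.3
eef_pos: [0.588, 0.149, 0.0639]
ee_rot: [-0.703, 0.034, 0.709, 0.032]
ft_force: [-4.8, -3.5, 4.2]
width: 0.279
```

Run:
```python
from m import *
s,M=st();print(XB@s['eef_pos'][:2],YB@s['eef_pos'][:2])
b=np.mean([snap('scene','s7').astype(float) for _ in range(4)],0)
e=edge(b,'scene',np.arange(.575,.606,.003),.260,.277);print(e,np.nanmedian(e))
```

```text
13.3 [0.588  0.149  0.0639] tool y ang -95.32 down [-0.009 -0.002 -1.   ] F [-4.82 -3.46  4.2 ] M [-0.63  0.83  0.05] w 0.279
0.5716786393903572 0.20270624414043437
[0.2693 0.2699 0.2699 0.2693 0.2696 0.2696 0.2693 0.2699 0.2699 0.2699 0.2696] 0.26960000000000073
```

Scene gap is 0.7 mm and TCP/top 0.1 mm, so the edge is at the line centre. Release and rise.

Emit:
play_rows --rows '[{"x": 0, "y": 0, "z": 0, "twist": 0, "fingers": 0.3}, {"x": 0, "y": 0, "z": 0, "twist": 0, "fingers": -0.3}, {"x": 0, "y": 0, "z": 0, "twist": 0, "fingers": -1}, {"x": 0, "y": 0, "z": 0, "twist": 0, "fingers": -1}, {"x": 0, "y": 0, "z": 0, "twist": 0, "fingers": -1}, {"x": 0, "y": 0, "z": 0, "twist": 0, "fingers": -1}, {"x": 0, "y": 0, "z": 0, "twist": 0, "fingers": -1}, {"x": 0, "y": 0, "z": 0, "twist": 0, "fingers": -1}]'

```text
time: 14.3
eef_pos: [0.588, 0.1491, 0.0638]
ee_rot: [-0.703, 0.034, 0.709, 0.032]
ft_force: [0.1, 0.1, -0.8]
width: 0.932
```

Emit:
play_rows --rows '[{"x": -0.01, "y": 0, "z": 0, "twist": 0, "fingers": -1}, {"x": -0.03, "y": 0, "z": 0, "twist": 0, "fingers": -1}, {"x": -0.06, "y": 0, "z": 0, "twist": 0, "fingers": -1}, {"x": -0.1, "y": 0, "z": 0, "twist": 0, "fingers": -1}, {"x": -0.13, "y": 0.04, "z": 0.04, "twist": 0, "fingers": -1}, {"x": -0.13, "y": 0.09, "z": 0.08, "twist": 0, "fingers": -1}, {"x": -0.13, "y": 0.13, "z": 0.11, "twist": 0, "fingers": -1}, {"x": -0.13, "y": 0.17, "z": 0.14, "twist": 0, "fingers": -1}, {"x": -0.13, "y": 0.21, "z": 0.17, "twist": 0, "fingers": -1}, {"x": -0.13, "y": 0.25, "z": 0.2, "twist": 0, "fingers": -1}, {"x": -0.13, "y": 0.3, "z": 0.2, "twist": 0, "fingers": -1}, {"x": -0.13, "y": 0.35, "z": 0.2, "twist": 0, "fingers": -1}, {"x": -0.13, "y": 0.35, "z": 0.2, "twist": 0, "fingers": -1}, {"x": -0.13, "y": 0.35, "z": 0.2, "twist": 0, "fingers": -1}, {"x": -0.13, "y": 0.35, "z": 0.2, "twist": 0, "fingers": -1}]'

```text
time: 15.8
eef_pos: [0.3575, -0.1804, 0.1971]
ee_rot: [-0.703, 0.034, 0.709, 0.033]
ft_force: [-0.4, 0.4, 0.5]
width: 1.004
```

Run:
```python
from m import *
st()
for c in('top','scene'):
    b=np.mean([snap(c,c+'9').astype(float) for _ in range(4)],0)
    xs=np.arange(.53,.612,.008);print(c,'edge',(e:=edge(b,c,xs,.260,.281)),np.nanmedian(e))
    xl=np.arange(.40,.51,.01);print('line',line(b,c,xl))
    if c=='top':A=cv2.resize(b[150:245,235:315],None,fx=5,fy=5,interpolation=cv2.INTER_CUBIC)
    else:B=cv2.resize(b[125:220,325:405],None,fx=5,fy=5,interpolation=cv2.INTER_CUBIC)
cv2.imwrite('pics/c10.png',np.clip(np.hstack([A,B])[:,:,::-1]*1.3,0,255).astype('uint8'))
```

```text
15.8 [ 0.3575 -0.1804  0.1971] tool y ang -95.41 down [-0.008 -0.002 -1.   ] F [-0.42  0.38  0.51] M [ 0.06 -0.02  0.01] w 1.004
top edge [0.2717 0.2717 0.272  0.2717 0.2711 0.2714 0.2723 0.2723 0.2711 0.2705 0.2711] 0.2717000000000009
line [0.273  0.2731 0.2733    nan 0.2728 0.2731 0.2732 0.2727 0.2729 0.2731 0.2727]
scene edge [0.2702 0.2699 0.2696 0.2693 0.2693 0.2699 0.2696 0.2696 0.2693 0.2696 0.2693] 0.26960000000000073
line [0.2711 0.271  0.2711 0.2712 0.2708 0.2711 0.2708 0.2708 0.2709 0.2704 0.2705]
```

View pics/c10.png

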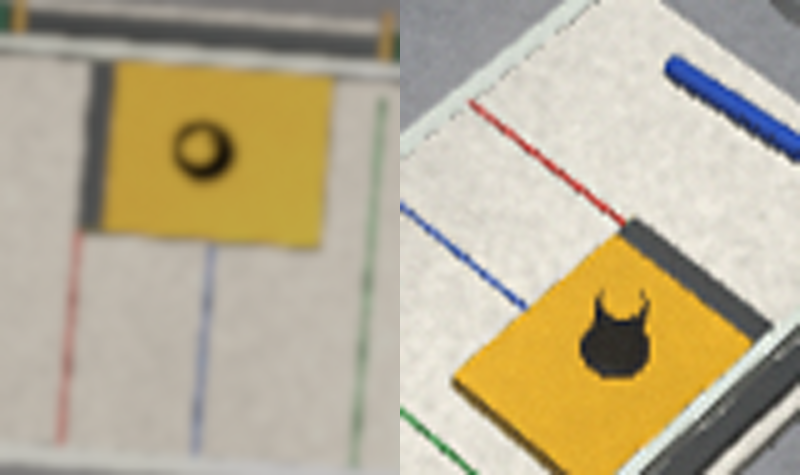

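The last picture shows the plate flush along the fence. Its dark leading edge lines up with the red line, at left crop (80,232) and right crop (630,222). The edge is about 0.8 mm short of the line's centre, within the 3 mm line, and square to it. The robot is clear of everything, so I'm handing in.

```bash
python3 -c "
from cell import robot
print(robot.sign_off())"
```

```text
the job is handed in; nothing more can be done
None
```

The stop plate is set. It lies square and flush against the aluminium fence, with its dark leading edge on the red line, just short of the centre and not past it.

I gripped the knob with about 8 N and slid the plate to the fence until it turned flush. I then slid it along the fence to the red line, released it and moved the arm clear.

**Forces:** the readings I took showed about 4 to 6 N on the fence, against the 14 N limit. I read the force between moves, so brief peaks were not recorded. The plate stayed on the board throughout.

**Last checks:**
- **Edge to line centre:** after release, the top camera put the edge about 1.0 mm short and the scene camera about 0.8 mm short. Before release, the arm's own position had suggested only about 0.1 mm. The line is 3 mm wide, so all of these fall within it. I did not re-grip to close the last 0.8 mm or so.
- **Squareness:** the edge is within about 0.5° of the line.
- **Other things:** I moved nothing else. The gripper was well clear, and about 16 s of the 64 s had been used at hand-in.

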